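# Lay the press bed and pick the heavier press weight

## Task

Get the seed press ready: lay the wider steel disc in the middle of the round base plate and the narrower disc centred on top of it, and let go. Then lift the two look-alike press weights clear of their rubber mat one after the other to feel which is heavier; leave the lighter one standing upright on the mat, and finish holding the heavier one upright and still in the gripper, about 3 cm above the middle of the stack and touching nothing else. Do not tip a weight over, and leave the vial and the timer where they are.

Things in the scene. Friction and masses are not known exactly. Their poses are not given: they have to be found in the camera images.
- plate_top (a point): Centre of the flat upper face of the fixed round aluminium base plate (110 mm diameter, no rim, upper face 12 mm above the worktop, a thin dark ring of 93 mm diameter round the centre). z is up.
- disc_wide_mid (a point): The wider flat steel disc, 54 mm diameter, 16 mm thick, about 0.28 kg, lying flat on the worktop. This point is its centre, half-way up (8 mm above its underside); z is its axis.
- disc_narrow_mid (a point): The narrower flat steel disc, 40 mm diameter, 16 mm thick, about 0.15 kg, lying flat on the worktop. This point is its centre, half-way up (8 mm above its underside); z is its axis.
- mat_top (a point): Centre of the upper face of the fixed black rubber mat on which the weights stand: 180 mm along its x, 130 mm along its y, upper face 4 mm above the worktop. z is up.
- weight_a_mid (a point): One of two press weights that look the same: closed upright steel cylinder, 40 mm diameter, 75 mm tall, flat top and foot, a narrow 3 mm deep groove round it 60 to 66 mm above the foot; sealed, with a core inside. Standing on the mat. This point is its centre, 37.5 mm above its foot; z is up along its axis. Either may be the heavier: that one weighs 0.45 to 0.65 kg, the lighter 0.15 to 0.25 kg; only lifting tells.
- weight_b_mid (a point): One of two press weights that look the same: closed upright steel cylinder, 40 mm diameter, 75 mm tall, flat top and foot, a narrow 3 mm deep groove round it 60 to 66 mm above the foot; sealed, with a core inside. Standing on the mat. This point is its centre, 37.5 mm above its foot; z is up along its axis. Either may be the heavier: that one weighs 0.45 to 0.65 kg, the lighter 0.15 to 0.25 kg; only lifting tells.
- vial: Bystander, loose: small glass vial with a screw cap, 27 mm across, 56 mm tall. Origin at the centre of its underside.
- timer: Bystander, loose: white bench timer lying flat, 71 x 67 x 19 mm. Origin at the centre of its underside.
There are look-alikes about, which are no part of the job. What is shaped like the part that bears weight_a_mid but blue, red or turquoise is not meant.

How it is judged:
By the outcome, as a careful person would: the job done as asked, in the order asked, and still so for the second after the job is handed in, while the arm keeps its last pose, push and grip.
It also fails if it takes over 72 s, if anything falls off the work surface, if the arm or the gripper's body presses on something with over 40 N, if the wrist force passes 120 N, or if a joint passes its speed limit or range.

## Robot

A 6-joint arm with a two-finger parallel gripper is mounted at the origin on a cart in front of the work surface, level with it; the furniture and walls round the work are solid. World frame = base frame: x ahead of the robot, y to its left, z up, the work surface at z = 0. Lengths are in m, angles in degrees, forces in N, time in s.
With the tool pointing down it reaches from about 0.25 to 0.725 m from the base axis. Payload 9.7 kg.
Tool frame: the origin (TCP) lies between the finger pads; the fingertips stand 19 mm ahead of it and the grasp point (between the pads) is the TCP; z points along the fingers, y is the line along which they close (so a half turn about z gives the same grasp; the last joint's range is limited). The gripper opens to 85 mm and grips with 20 to 120 N. Pads are 22 mm wide; open, the fingers measure 114 mm over their backs; the gripper's body (76 mm by 85 mm) begins 54 mm behind the grasp point. The pads swing forward as they close: fully open they stand 13 mm farther back than shut.
Start: joints at [-75.229, 4.979, 10.078, 95.1, 0, 90], TCP at [0.14, -0.532, 0.25] pointing down, gripper open.
Joint ranges: [-179.16, 179.16], [-48.56, 103.87], [-65.8, 70.77], [-126.05, 130.52], [-82.76, 87.17], [-180, 180]. Speed limits (degrees/s): [127.2, 127.2, 147.25, 180, 180, 180].

## Interface

Orientations are given as [roll, pitch, yaw] about the fixed x, y, z axes, in that order (R = Rz(yaw) Ry(pitch) Rx(roll)).
In Python, from workcell import telemetry, camera, calibration, workorder gives the robot as it stands.
- The arm moves only by the tool play_rows, never from a script. Its argument "increments" is a list of rows, each a list of 3 entries, a list of its own where there are three numbers: the shift along the tool's x, y, z in mm, then the turn, a rotation vector about the tool's x, y, z in degrees, then the closure, from 0 (fully open) to 1 (shut). In form: [[[x, y, z], [ax, ay, az], jaw], ...]. A call has 1 to 20 rows; each row is the pose to reach, as a shift and turn from the pose commanded when the call began, along the tool's axes at that moment; what a row does not reach only later rows make up. A row lasts 1/10 s, in which the tool goes at most 50 mm and 8.59 degrees, less where a joint would pass 70% of its speed; a pose out of reach is approached as far as the arm can. A call with a gripper value outside its range is refused whole. The fingers move at their own pace and stop on an object; "grip_force" is the grip in N (left out, the last holds). Time passes only in rows, so rows that repeat a pose let the fingers close. It gives the time, the measured TCP pose, the force, the opening and the grip force at its end, in the units of the state.
- telemetry.get_obs(): the state, without advancing time (a new reading comes with each control period).
- camera(name): name is "scene" or "side" or "wrist"; returns (picture, depth): 420x560x3 uint8, red, green, blue; 420x560 float32, m along the optical axis (not along the pixel's ray), 0 where there is no reading.
- calibration(name): a dict with "vertical_fov" (degrees; the focal length in pixels is half the picture's height over the tangent of half this angle, whatever the lens; pixels are square), "cx", "cy" (the principal point, pixels), "rvec" (rotation vector, rad) and "tvec" (3), from world to camera coordinates, as OpenCV has them; the wrist camera has in their place "hand_eye" (4x4, takes a point from camera to tool coordinates, whose origin is the TCP and whose axes are the flange's). Camera axes: x right, y down, z forward; pixel columns grow to the right and rows downward; lengths in m; the calibration is good to about 2 mm. The wrist camera is an equidistant fisheye: a pixel r from the principal point sees the ray r / f radians off the axis. A picture is of the moment at which its call begins: read the wrist's pose just before it. calibration takes no time and is no camera call.
- workorder.job_done(): hands the job in; it is judged then, once.
The state is a dict: "time": time; "q": joint angles; "qd": joint speeds; "joint_efforts": joint torques, N m; "ee_pos": TCP position; "tcp_rot": TCP orientation; "wrist_force": force on the tool from outside, world axes, zero at the start; "torque": the same for the moment, N m; "opening": finger opening in m; "grasp_force": force on a finger pad.
Only numpy, scipy, OpenCV 4.12 (cv2) and the standard library are available. Lean on these libraries where they do the work, as an engineer would, in place of code of your own. Each camera call takes 0.05 s, during which the arm holds its last target. There are 200 camera calls.

## Working session

There is one attempt and no reset: what is moved stays moved. The work goes in short steps, Python scripts to look and compute and a tool call to move; the robot and the scene stay as the last step left them, time stands still between calls to the robot, and variables do not carry over. Pictures are saved under pics/ and viewed, at most 10 in all, crops included, and the job is handed in when it is done.

Besides the shell and the picture viewer there is one more tool, called in YAML: its name, and indented under it one key for each argument. play_rows: Moves the arm, as the interface text tells. Its arguments: {"type":"object","properties":{"increments":{"type":"array"},"grip_force":{"type":"number"}},"required":["increments"]}

```bash
mkdir -p pics
cat > h.py <<'E'
import numpy as np, cv2
from workcell import telemetry, camera, calibration, workorder
from scipy.spatial.transform import Rotation as R
def snap(n,f):
    o=telemetry.get_obs(); p,d=camera(n); cv2.imwrite(f'pics/{f}.png',p[:,:,::-1]); np.savez(f'pics/{f}.npz',p=p,d=d,pos=o['ee_pos'],rot=o['tcp_rot'],n=n); return p,d,o
def ray(f,u,v):
    """origin, direction (unit camera z) in world"""
    z=np.load(f'pics/{f}.npz'); n=str(z['n']); c=calibration(n)
    F=210/np.tan(np.radians(c['vertical_fov'])/2); x,y=u-c['cx'],v-c['cy']
    if n=='wrist':
        r=np.hypot(x,y)+1e-9; t=r/F; dc=np.array([x/r*np.sin(t),y/r*np.sin(t),np.cos(t)]); 
        T=np.array(c['hand_eye']); Rw=R.from_euler('xyz',z['rot'],degrees=True).as_matrix()
        return Rw@T[:3,3]+z['pos'], Rw@T[:3,:3]@dc
    Rc=cv2.Rodrigues(np.array(c['rvec'],float))[0]; t=np.array(c['tvec']).ravel()
    return -Rc.T@t, Rc.T@np.array([x/F,y/F,1])
def atz(f,u,v,z):
    o,d=ray(f,u,v); return o+d*(z-o[2])/d[2]
def proj(f,P):
    z=np.load(f'pics/{f}.npz'); n=str(z['n']); c=calibration(n); F=210/np.tan(np.radians(c['vertical_fov'])/2)
    if n=='wrist':
        T=np.array(c['hand_eye']); Rw=R.from_euler('xyz',z['rot'],degrees=True).as_matrix()
        q=T[:3,:3].T@(Rw.T@(np.array(P)-z['pos'])-T[:3,3]); r=np.hypot(q[0],q[1]); k=F*np.arctan2(r,q[2])/r
        return q[0]*k+c['cx'],q[1]*k+c['cy']
    q=cv2.Rodrigues(np.array(c['rvec'],float))[0]@np.array(P)+np.array(c['tvec']).ravel()
    return q[0]/q[2]*F+c['cx'],q[1]/q[2]*F+c['cy']
def tri(obs):
    A=np.zeros((3,3));b=np.zeros(3)
    for f,u,v in obs:
        o,d=ray(f,u,v); d=d/np.linalg.norm(d); M=np.eye(3)-np.outer(d,d); A+=M;b+=M@o
    return np.linalg.solve(A,b)
E
python3 - <<'E'
from h import *
a=snap('scene','s0')[0]; b=snap('side','d0')[0]; w,_,o=snap('wrist','w0'); print(o)
for n in('scene','side','wrist'): print(n,calibration(n))
E
```

```text
{'time': 0.1, 'q': array([-7.52293629e+01,  5.01064366e+00,  1.00408723e+01,  9.50975926e+01,
        4.71065470e-05,  9.00003986e+01]), 'qd': array([-0.07604849,  0.03899864,  0.112811  , -0.00895049,  0.0024936 ,
        0.06652843]), 'joint_efforts': array([-3.11900134e-03, -5.21558976e+01,  4.65655804e+01,  1.60133850e-02,
       -1.32463265e-04,  2.86392401e-05]), 'ee_pos': array([ 0.1401836 , -0.53167588,  0.2496449 ]), 'tcp_rot': array([-1.79932636e+02, -4.66379114e-05,  1.47702385e+01]), 'wrist_force': array([ 0.12444573, -0.95394673,  0.35341203]), 'torque': array([ 0.01638034,  0.016615  , -0.01342157]), 'grasp_force': 0.0, 'opening': 0.08543468430016622}
scene {'vertical_fov': 46.73586505519304, 'cx': 275.0868085193203, 'cy': 200.66860978581045, 'rvec': array([ 1.21683841, -2.29510927,  0.98491743]), 'tvec': array([0.29655233, 0.3125208 , 0.86462202])}
side {'vertical_fov': 42.0514564639381, 'cx': 273.87849516770723, 'cy': 198.8741890201933, 'rvec': array([ 0.70096906, -2.5315864 ,  1.23176172]), 'tvec': array([0.44545676, 0.18360609, 0.87717812])}
wrist {'vertical_fov': 65.70646984690485, 'cx': 274.66495582841515, 'cy': 207.11463905776944, 'hand_eye': array([[-6.13386701e-04, -9.60530875e-01, -2.78172721e-01,
         7.01367797e-02],
       [ 9.99999807e-01, -6.16881747e-04, -7.49628433e-05,
         1.25780939e-03],
       [-9.95955489e-05, -2.78172714e-01,  9.60531067e-01,
        -1.23883125e-01],
       [ 0.00000000e+00,  0.00000000e+00,  0.00000000e+00,
         1.00000000e+00]])}
```

View pics/s0.png

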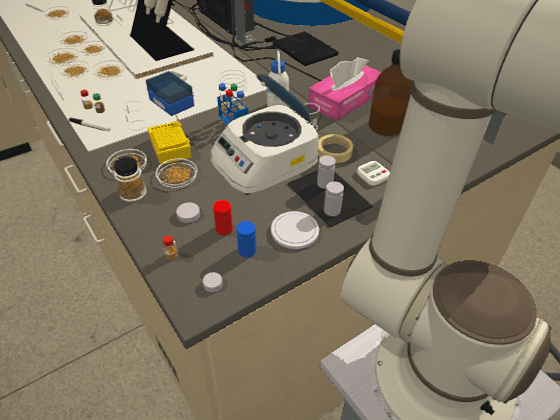

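View pics/d0.png

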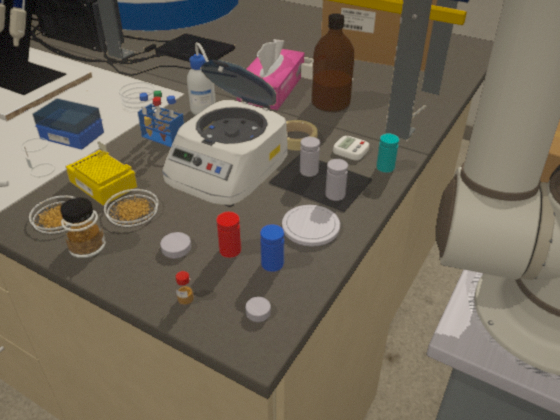

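The scene view (side view in brackets) shows:
- wide disc at about (188,212) [(176,245)]
- narrow disc at (212,282) [(258,309)]
- plate at (296,230) [(311,224)]
- grey weights at (327,171) and (333,198) [(310,156), (337,180)]
- look-alike cylinders: red (223,217), blue (247,239), and turquoise [(388,153)], none of them part of the job
- vial at (169,247) and timer at (373,172)

The glass dishes and jar could also be taken for discs. The two grey cylinders on the mat and the two grey discs are the ones I want, and I'll check them in one enlarged crop.

Run:
```python
import cv2,numpy as np
a=cv2.imread('pics/s0.png')[140:300,150:350]; b=cv2.imread('pics/d0.png')[130:330,155:355]
cv2.imwrite('pics/c0.png',cv2.resize(a,(800,600)[:1]+(640,),interpolation=2)[:600])
cv2.imwrite('pics/c1.png',cv2.resize(b,(600,600),interpolation=2))
```

```text
(no output)
```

View pics/c0.png

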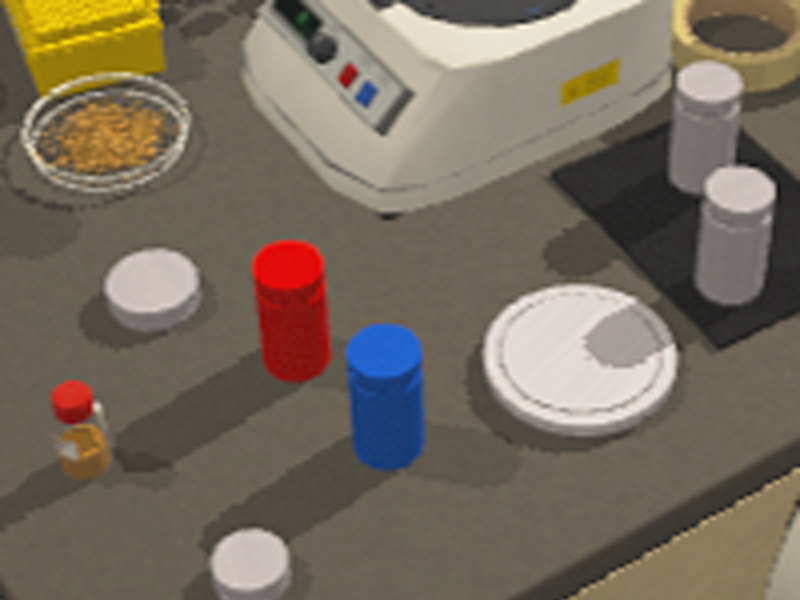

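View pics/c1.png

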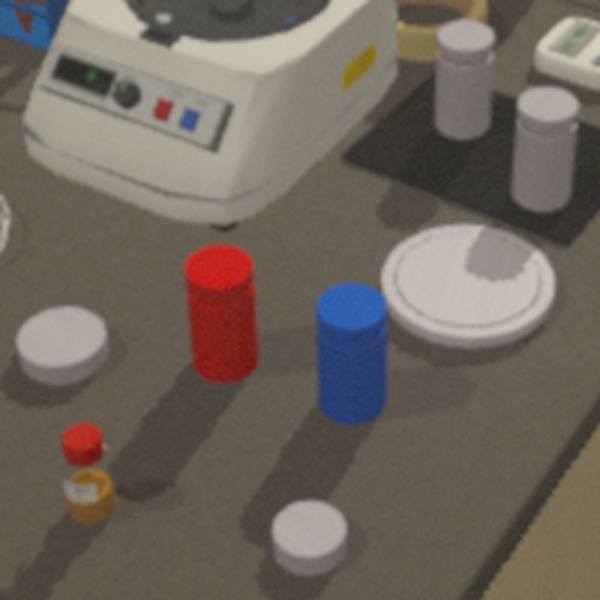

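The crop confirms two plain grey cylinders on the mat, with top centres at crop 1 (709,83) and (740,190). Wide disc is at (153,283), narrow disc at (252,559) and plate centre at (580,352).

Run:
```python
from h import *
P={'wide':(153,283,62,336),'narrow':(252,559,310,530),'plate':(580,352,469,280),'wA':(709,83,466,42),'wB':(740,190,547,107),'blue':(385,348,352,307),'red':(290,262,220,266),'vial':(72,396,82,437)}
for k,(a,b,c,d) in P.items():
    p=tri([('s0',150+a/4,140+b/4),('d0',155+c/3,130+d/3)])
    print(k,p.round(4),np.round(proj('s0',p)-np.array([150+a/4,140+b/4]),1),np.round(np.hypot(*p[:2]),3))
print([atz('d0',155+u/3,130+v/3,0.004).round(3) for u,v in((345,155),(570,243),(412,90))])
print(atz('d0',350,145,0.019).round(3), atz('d0',388,140,0.07).round(3))
```

```text
wide [0.6163 0.1868 0.0113] [-0.1 -0.5] 0.644
narrow [0.4067 0.2366 0.0098] [0.  0.1] 0.471
plate [0.4309 0.01   0.0088] [0.  0.1] 0.431
wA [ 0.5219 -0.1509  0.0709] [0.1 0.4] 0.543
wB [ 0.4362 -0.1047  0.072 ] [0. 0.] 0.449
blue [0.4447 0.1298 0.0711] [0.  0.2] 0.463
red [0.5291 0.1391 0.0715] [0.  0.1] 0.547
vial [0.5244 0.2757 0.0521] [-0.  -0.4] 0.592
[array([ 0.572, -0.07 ,  0.004]), array([ 0.394, -0.062,  0.004]), array([ 0.572, -0.165,  0.004])]
[ 0.478 -0.265  0.019] [ 0.387 -0.249  0.07 ]
```

```bash
cat >> h.py <<'E'
def go(x,y,z,yaw,cmd=None):
    o=telemetry.get_obs(); p,r=(o['ee_pos'],o['tcp_rot']) if cmd is None else cmd
    Rw=R.from_euler('xyz',r,degrees=True); T=R.from_euler('xyz',[180,0,yaw],degrees=True)
    return (Rw.inv().apply(np.array([x,y,z])-p)*1000).round(1),np.degrees((Rw.inv()*T).as_rotvec()).round(2)
E
python3 - <<'E'
from h import *
print(go(0.40,0.01,0.25,0,([0.14,-0.532,0.25],[180,0,14.77])))
# height map: points near the path higher than 0.1
c=calibration('side');d=np.load('pics/d0.npz')['d'];F=210/np.tan(np.radians(c['vertical_fov'])/2)
v,u=np.mgrid[:420,:560];Rc=cv2.Rodrigues(c['rvec'])[0]
X=(np.stack([(u-c['cx'])/F*d,(v-c['cy'])/F*d,d],-1)-c['tvec'])@Rc
for xr in ((.3,.5),(.5,.55),(.55,.6),(.6,.65),(.65,.7),(.7,.8)):
  for y0 in np.arange(-.3,.4,.1):
    m=(X[...,0]>xr[0])&(X[...,0]<xr[1])&(X[...,1]>y0)&(X[...,1]<y0+.1)&(d>0)
    print(round(np.percentile(X[m][:,2],99.5),2) if m.sum()>20 else '-',end=' ')
  print(xr)
E
```

```text
(array([ 389.6, -457.8,   -0. ]), array([ 0.  , -0.  , 14.77]))
0.08 0.08 0.08 0.02 0.08 0.02 0.0 (0.3, 0.5)
0.02 0.08 0.01 0.0 0.08 0.06 0.0 (0.5, 0.55)
0.03 0.19 0.1 0.08 0.02 0.02 0.0 (0.55, 0.6)
0.03 0.22 0.24 0.1 0.02 0.02 0.0 (0.6, 0.65)
- 0.2 0.25 0.1 0.0 0.0 0.0 (0.65, 0.7)
- 0.21 0.24 0.1 0.02 0.1 0.03 (0.7, 0.8)
```

play_rows:
  increments:
    - [[389.6,-457.8,0],[0,0,14.77],0]
    - [[389.6,-457.8,0],[0,0,14.77],0]
    - [[389.6,-457.8,0],[0,0,14.77],0]
    - [[389.6,-457.8,0],[0,0,14.77],0]
    - [[389.6,-457.8,0],[0,0,14.77],0]
    - [[389.6,-457.8,0],[0,0,14.77],0]
    - [[389.6,-457.8,0],[0,0,14.77],0]
    - [[389.6,-457.8,0],[0,0,14.77],0]
    - [[389.6,-457.8,0],[0,0,14.77],0]
    - [[389.6,-457.8,0],[0,0,14.77],0]
    - [[389.6,-457.8,0],[0,0,14.77],0]
    - [[389.6,-457.8,0],[0,0,14.77],0]
    - [[389.6,-457.8,0],[0,0,14.77],0]
    - [[389.6,-457.8,0],[0,0,14.77],0]
    - [[389.6,-457.8,0],[0,0,14.77],0]
    - [[389.6,-457.8,0],[0,0,14.77],0]

```text
time: 1.75
ee_pos: [0.3999, 0.0027, 0.2504]
tcp_rot: [-179.7, -0.0, 0.3]
wrist_force: [0.2, 0.2, -0.4]
opening: 0.0859
grasp_force: 0.0
```

Run:
```python
from h import *
p,d,o=snap('wrist','w1'); print(o['time'],o['ee_pos'],o['tcp_rot'],o['wrist_force'])
print(go(0.46,0.19,0.25,0,([0.4,0.01,0.25],[180,0,0])))
cv2.imwrite('pics/w1b.png',cv2.resize(p[:,:,::-1],(800,600),interpolation=2))
```

```text
1.75 [0.39992492 0.0026995  0.2504083 ] [-1.79734230e+02 -8.51870810e-03  2.51607051e-01] [ 0.16412437  0.17883078 -0.35155936]
(array([  60., -180.,   -0.]), array([0., 0., 0.]))
```

View pics/w1b.png

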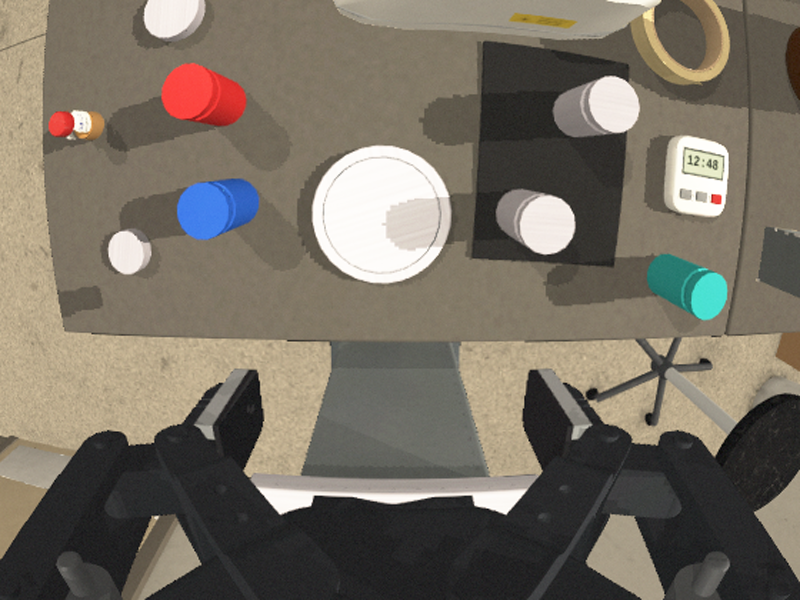

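The enlarged wrist view (×1.43) shows:
- plate ring centre at (382,214)
- weight tops at (613,104) and (547,224)
- narrow disc at (128,253)
- wide disc at the top edge, (175,15)
- timer at (697,176) and turquoise decoy at (708,293)

Run:
```python
from h import *
P={'wide':(175,15,.016),'narrow':(128,253,.016),'plate':(382,214,.012),'wA':(613,104,.079),'wB':(547,224,.079),'blue':(203,210,.075),'red':(189,95,.075),'turq':(708,293,.075),'timer':(697,176,.019),'vial':(60,125,.056),
'mat1':(484,42,.004),'mat2':(628,64,.004),'mat3':(614,266,.004),'mat4':(473,258,.004)}
S={'wide':(153,283,62,336),'narrow':(252,559,310,530),'plate':(580,352,469,280),'wA':(709,83,466,42),'wB':(740,190,547,107)}
for k,(u,v,z) in P.items():
    print(k,atz('w1',u/1.4286,v/1.4286,z).round(4),end=' ')
    if k in S:
        a,b,c,d=S[k]; print('all3',tri([('s0',150+a/4,140+b/4),('d0',155+c/3,130+d/3),('w1',u/1.4286,v/1.4286)]).round(4),atz('s0',150+a/4,140+b/4,z).round(4),atz('d0',155+c/3,130+d/3,z).round(4))
    else: print()
```

```text
wide [0.6078 0.1832 0.016 ] all3 [0.613  0.1872 0.0123] [0.6102 0.1891 0.016 ] [0.614  0.1895 0.016 ]
narrow [0.4049 0.2356 0.016 ] all3 [0.4048 0.2379 0.0126] [0.4025 0.2384 0.016 ] [0.4036 0.2411 0.016 ]
plate [0.432  0.0107 0.012 ] all3 [0.4311 0.0103 0.0088] [0.4288 0.0117 0.012 ] [0.429  0.0136 0.012 ]
wA [ 0.5197 -0.1454  0.079 ] all3 [ 0.5208 -0.1493  0.0722] [ 0.5158 -0.1451  0.079 ] [ 0.5149 -0.1382  0.079 ]
wB [ 0.4349 -0.0999  0.079 ] all3 [ 0.4344 -0.1019  0.0744] [ 0.4306 -0.0992  0.079 ] [ 0.4322 -0.0953  0.079 ]
blue [0.444  0.1315 0.075 ] 
red [0.5242 0.14   0.075 ] 
turq [ 0.3874 -0.248   0.075 ] 
timer [ 0.4785 -0.2648  0.019 ] 
vial [0.5215 0.2729 0.056 ] 
mat1 [ 0.5737 -0.0697  0.004 ] 
mat2 [ 0.5703 -0.198   0.004 ] 
mat3 [ 0.3916 -0.1927  0.004 ] 
mat4 [ 0.3959 -0.0636  0.004 ]
```

play_rows:
  increments:
    - [[60,-180,0],[0,0,0],0]
    - [[60,-180,0],[0,0,0],0]
    - [[60,-180,0],[0,0,0],0]
    - [[60,-180,0],[0,0,0],0]
    - [[60,-180,0],[0,0,0],0]
    - [[60,-180,0],[0,0,0],0]
    - [[60,-180,0],[0,0,0],0]
    - [[60,-180,0],[0,0,0],0]

```text
time: 2.6
ee_pos: [0.4657, 0.0439, 0.2512]
tcp_rot: [-177.6, 0.1, 4.1]
wrist_force: [0.9, 0.1, -0.1]
opening: 0.0851
grasp_force: 0.0
```

Run:
```python
from h import *
p,d,o=snap('wrist','w2'); print(o['time'],o['ee_pos'],o['tcp_rot'],np.abs(o['qd']).max())
cv2.imwrite('pics/w2b.png',cv2.resize(p[:,:,::-1],(800,600),interpolation=2))
```

```text
2.6 [0.46574231 0.0439313  0.25116244] [-1.77624292e+02  6.73396834e-02  4.09488982e+00] 2.2657177965430906
```

View pics/w2b.png

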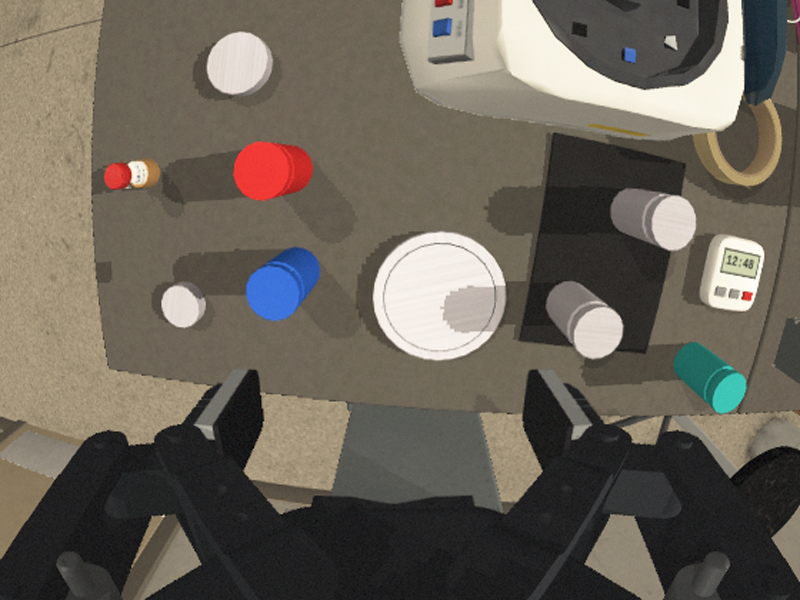

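The wide disc is at (239,63), narrow disc at (183,305), plate at (439,296), and weights at (673,222) and (597,331). The arm stopped short of its target (y 0.044, not 0.19), so I'm checking the joints.

Run:
```python
from h import *
o=telemetry.get_obs()
for k in('q','qd','joint_efforts','wrist_force','torque','ee_pos','tcp_rot'): print(k,np.round(o[k],3))
from h import *
```

```text
q [  4.045  -6.154  -0.893  95.328   2.376 179.944]
qd [ 0.145 -0.392 -0.315  0.128 -0.027  0.024]
joint_efforts [ -0.079 -39.927  46.484   0.206   0.123   0.   ]
wrist_force [-0.367 -0.295 -0.39 ]
torque [-0.015  0.038 -0.016]
ee_pos [0.466 0.044 0.251]
tcp_rot [-1.77624e+02  6.50000e-02  4.10100e+00]
```

play_rows:
  increments:
    - [[0,0,0],[0,0,0],0]

```text
time: 2.75
ee_pos: [0.4656, 0.044, 0.2512]
tcp_rot: [-177.6, 0.1, 4.1]
wrist_force: [-0.1, -0.5, 0.2]
opening: 0.0852
grasp_force: 0.0
```

Run:
```python
from h import *
o=telemetry.get_obs()
for k in('q','qd','joint_efforts','ee_pos','tcp_rot'): print(k,np.round(o[k],3))
p=camera('scene')[0]; cv2.imwrite('pics/s1.png',p[:,:,::-1])
```

```text
q [  4.047  -6.186  -0.917  95.337   2.378 179.943]
qd [-0.051 -0.231 -0.065  0.059 -0.028 -0.053]
joint_efforts [-3.0000e-03 -3.9346e+01  4.6523e+01 -3.7000e-02  1.3600e-01  0.0000e+00]
ee_pos [0.466 0.044 0.251]
tcp_rot [-1.77622e+02  6.70000e-02  4.10400e+00]
```

View pics/s1.png

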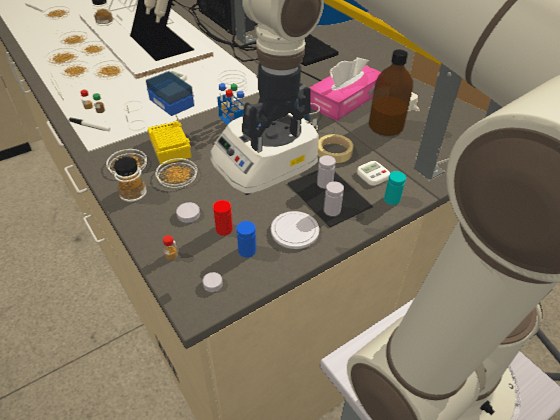

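Joint 6 had reached 180°. With the tool down, q6 = q1 + 180 − yaw, so yaw must stay above q1. I'll use yaw 30 for the discs and compute positions from the two wrist views.

```bash
cat >> h.py <<'E'
def circ(f,c0,z,rmax,thr=None,sat=40):
    """bright grey blob nearest c0 (world xy) at height z -> centre, radius by circle fit of unprojected contour"""
    p=np.load(f'pics/{f}.npz')['p']; u,v=map(int,np.round(proj(f,[*c0,z])))
    hsv=cv2.cvtColor(p,cv2.COLOR_RGB2HSV)
    V=hsv[...,2]; t=thr or V[max(v-3,0):v+4,u-3:u+4].mean()*0.82
    m=((V>t)&(hsv[...,1]<sat)).astype(np.uint8); m=cv2.morphologyEx(m,cv2.MORPH_OPEN,np.ones((3,3)))
    n,l,s,_=cv2.connectedComponentsWithStats(m)
    k=l[v,u]
    if k==0: return None
    ct=max(cv2.findContours((l==k).astype(np.uint8),0,1)[0],key=len)[:,0]
    W=np.array([atz(f,a,b,z)[:2] for a,b in ct])
    from scipy.optimize import least_squares
    s=least_squares(lambda q:np.hypot(W[:,0]-q[0],W[:,1]-q[1])-q[2],[*c0,rmax],loss='soft_l1',f_scale=.001).x
    return s.round(4),cv2.minEnclosingCircle((W*1000).astype(np.float32)),len(ct),round(t)
E
python3 - <<'E'
from h import *
k=1.4286
P={'wide':(175,15,239,63,.016),'narrow':(128,253,183,305,.016),'plate':(382,214,440,296,.012),'wA':(613,104,674,222,.079),'wB':(547,224,597,331,.079),'blue':(203,210,276,291,.075),'red':(189,95,265,169,.075)}
for n,(a,b,c,d,z) in P.items():
    q=atz('w2',c/k,d/k,z); print(n,'tri',tri([('w1',a/k,b/k),('w2',c/k,d/k)]).round(4),'w2',q.round(4))
    if n!='blue' and n!='red':
        for f in ('w1','w2'):
            try: print('   ',f,circ(f,q[:2],z,.02))
            except Exception as e: print(e)
print(go(.47,.19,.2,30))
E
```

```text
wide tri [ 0.6216  0.2005 -0.0192] w2 [0.6143 0.1858 0.016 ]
    w1 (array([0.6111, 0.1889, 0.0231]), ((615.202392578125, 186.28305053710938), 28.650251388549805), 107, 203)
    w2 (array([0.6154, 0.1884, 0.0258]), ((615.6101684570312, 188.4709930419922), 26.56279182434082), 119, 189)
narrow tri [0.4035 0.2408 0.0067] w2 [0.4075 0.235  0.016 ]
    w1 (array([0.4057, 0.2379, 0.0194]), ((405.9093933105469, 235.03982543945312), 23.17285919189453), 84, 199)
    w2 (array([0.4059, 0.2387, 0.0188]), ((405.59527587890625, 238.50042724609375), 19.61850357055664), 76, 188)
plate tri [0.4312 0.0109 0.005 ] w2 [0.4332 0.0114 0.012 ]
    w1 (array([0.4314, 0.0118, 0.054 ]), ((431.2804260253906, 11.524811744689941), 54.739078521728516), 272, 206)
    w2 (array([0.4324, 0.0149, 0.0517]), ((431.4092712402344, 11.565285682678223), 54.62162399291992), 333, 200)
wA tri [ 0.5202 -0.1468  0.0772] w2 [ 0.5206 -0.1463  0.079 ]
    w1 (array([ 0.52  , -0.1464,  0.0191]), ((520.0601196289062, -146.3550567626953), 19.679893493652344), 104, 199)
    w2 (array([ 0.5202, -0.1463,  0.0189]), ((520.2141723632812, -146.41632080078125), 19.646686553955078), 96, 185)
wB tri [ 0.4341 -0.1015  0.0738] w2 [ 0.4358 -0.0989  0.079 ]
    w1 (array([ 0.4345, -0.1   ,  0.0191]), ((434.64434814453125, -100.0123062133789), 19.664710998535156), 111, 199)
    w2 (array([ 0.4348, -0.1001,  0.0189]), ((434.5872802734375, -100.15746307373047), 19.50071144104004), 96, 185)
blue tri [0.4446 0.1305 0.0747] w2 [0.4454 0.1294 0.075 ]
red tri [0.5275 0.1449 0.061 ] w2 [0.5288 0.139  0.075 ]
(array([  14.9, -143.1,   57.2]), array([ -2.35,  -0.48, -25.89]))
```

Run:
```python
from h import *
print(go(.615,.188,.15,30), go(.50,.15,.23,30))
```

```text
(array([ 159.5, -128.6,  106.4]), array([ -2.35,  -0.48, -25.89])) (array([  42. , -102.3,   25.4]), array([ -2.35,  -0.48, -25.89]))
```

play_rows:
  increments:
    - [[42,-102.3,25.4],[-2.35,-0.48,-25.89],0]
    - [[42,-102.3,25.4],[-2.35,-0.48,-25.89],0]
    - [[42,-102.3,25.4],[-2.35,-0.48,-25.89],0]
    - [[159.5,-128.6,106.4],[-2.35,-0.48,-25.89],0]
    - [[159.5,-128.6,106.4],[-2.35,-0.48,-25.89],0]
    - [[159.5,-128.6,106.4],[-2.35,-0.48,-25.89],0]
    - [[159.5,-128.6,106.4],[-2.35,-0.48,-25.89],0]
    - [[159.5,-128.6,106.4],[-2.35,-0.48,-25.89],0]
    - [[159.5,-128.6,106.4],[-2.35,-0.48,-25.89],0]
    - [[159.5,-128.6,106.4],[-2.35,-0.48,-25.89],0]
    - [[159.5,-128.6,106.4],[-2.35,-0.48,-25.89],0]

```text
time: 3.9
ee_pos: [0.615, 0.1879, 0.1519]
tcp_rot: [180.0, -0.1, 30.0]
wrist_force: [0.8, -0.4, -0.2]
opening: 0.0856
grasp_force: 0.0
```

Run:
```python
from h import *
p,d,o=snap('wrist','w3'); print(o['time'],o['ee_pos'],o['tcp_rot'],np.abs(o['qd']).max())
c=circ('w3',(.615,.188),.016,.027); print(c)
u3=proj('w3',[*c[0][:2],.016]); c2=circ('w2',(.615,.188),.016,.027)[0]; u2=proj('w2',[*c2[:2],.016])
print('height tri',tri([('w3',*u3),('w2',*u2)]).round(4), u3, d[int(u3[1]),int(u3[0])])
print(go(*c[0][:2],.017,30))
```

```text
3.9 [0.61503278 0.187921   0.15190836] [ 1.79969309e+02 -1.44288688e-01  2.99960184e+01] 0.5150512862746957
(array([0.6155, 0.189 , 0.0261]), ((615.3904418945312, 188.93785095214844), 26.55052947998047), 176, 201)
height tri [0.6151 0.1889 0.0149] (np.float64(272.43913790038823), np.float64(200.11959605894725)) 0.2682374
(array([  0.7,  -0.7, 134.6]), array([ 0.02, -0.12, -0.01]))
```

Two-view height of the top face is 14.9 mm (nominal 16). Descending.

play_rows:
  increments:
    - [[0.5,-0.8,50],[0,0,0],0]
    - [[0.5,-0.8,90],[0,0,0],0]
    - [[0.5,-0.8,120],[0,0,0],0]
    - [[0.5,-0.8,131],[0,0,0],0]
    - [[0.5,-0.8,131],[0,0,0],0]
    - [[0.5,-0.8,131],[0,0,0],0]
    - [[0.5,-0.8,131],[0,0,0],0.2]
  grip_force: 40

```text
time: 4.65
ee_pos: [0.6164, 0.1894, 0.0214]
tcp_rot: [180.0, -0.2, 30.0]
wrist_force: [-0.7, 0.2, 0.4]
opening: 0.0732
grasp_force: 0.0
```

play_rows:
  increments:
    - [[-0.8,0.6,3],[0,0,0],0.25]
    - [[-0.8,0.6,3],[0,0,0],1]
    - [[-0.8,0.6,3],[0,0,0],1]
    - [[-0.8,0.6,3],[0,0,0],1]
    - [[-0.8,0.6,3],[0,0,0],1]
    - [[-0.8,0.6,3],[0,0,0],1]
    - [[-0.8,0.6,3],[0,0,0],1]

```text
time: 5.35
ee_pos: [0.6151, 0.1882, 0.0169]
tcp_rot: [180.0, -0.1, 30.0]
wrist_force: [-1.0, -1.0, 6.3]
opening: 0.0521
grasp_force: 42.6
```

Run:
```python
from h import *
o=telemetry.get_obs();print(o['ee_pos'],o['wrist_force'],o['opening'],o['grasp_force'])
print(go(*o['ee_pos'][:2],.10,30)[0],go(.4313,.0115,.10,30)[0])
```

```text
[0.6151218  0.18823162 0.01693522] [-0.96718512 -1.02507253  6.30534203] 0.052062551316400384 42.63004142756472
[  0.1   0.  -83.1] [-247.5   61.1  -83.3]
```

play_rows:
  increments:
    - [[0,0,-50],[0,0,0],1]
    - [[0,0,-100],[0,0,0],1]
    - [[0,0,-133],[0,0,0],1]
    - [[0,0,-133],[0,0,0],1]
    - [[-247.5,61,-133],[0,0,0],1]
    - [[-247.5,61,-133],[0,0,0],1]
    - [[-247.5,61,-133],[0,0,0],1]
    - [[-247.5,61,-133],[0,0,0],1]
    - [[-247.5,61,-133],[0,0,0],1]
    - [[-247.5,61,-133],[0,0,0],1]
    - [[-247.5,61,-133],[0,0,0],1]
    - [[-247.5,61,-133],[0,0,0],1]
    - [[-247.5,61,-133],[0,0,0],1]
    - [[-247.5,61,-133],[0,0,0],1]

```text
time: 6.75
ee_pos: [0.4314, 0.0121, 0.1485]
tcp_rot: [-180.0, 0.1, 30.1]
wrist_force: [0.2, -0.4, -2.7]
opening: 0.0522
grasp_force: 44.3
```

Run:
```python
from h import *
p,d,o=snap('wrist','w4'); print(o['time'],o['ee_pos'],o['tcp_rot'],o['wrist_force'],o['opening'],np.abs(o['qd']).max())
print(circ('w4',o['ee_pos'][:2],o['ee_pos'][2]-.001,.027))
print(circ('w4',(.4313,.055),.012,.055))
print(go(.4313,.0115,.03,30))
```

```text
6.75 [0.43144286 0.01209607 0.14851626] [-1.79966414e+02  5.17332451e-02  3.00656481e+01] [ 0.19450499 -0.40506828 -2.7375691 ] 0.052152088041519044 0.23403739837821222
(array([0.4327, 0.0115, 0.0262]), ((433.01129150390625, 11.177763938903809), 26.977092742919922), 323, 148)
(array([0.4381, 0.0193, 0.0467]), ((431.4634704589844, 11.730609893798828), 54.543087005615234), 390, 193)
(array([ -0.2,   0.5, 118.5]), array([-0.03,  0.05,  0.06]))
```

play_rows:
  increments:
    - [[-0.8,0,50],[0,0,0],1]
    - [[-0.8,0,95],[0,0,0],1]
    - [[-0.8,0,113],[0,0,0],1]
    - [[-0.8,0,117],[0,0,0],1]
    - [[-0.8,0,118],[0,0,0],1]
    - [[-0.8,0,119],[0,0,0],1]
    - [[-0.8,0,119.5],[0,0,0],1]
    - [[-0.8,0,119.5],[0,0,0],1]

```text
time: 7.6
ee_pos: [0.4309, 0.0111, 0.0304]
tcp_rot: [180.0, -0.1, 30.0]
wrist_force: [0.7, 0.1, -2.5]
opening: 0.0518
grasp_force: 44.3
```

Still about 1.5 mm up with no contact; going a little lower.

play_rows:
  increments:
    - [[0,-0.4,0.7],[0,0,0],1]
    - [[0,-0.4,1.2],[0,0,0],1]
    - [[0,-0.4,1.2],[0,0,0],1]

```text
time: 7.9
ee_pos: [0.4303, 0.0115, 0.0289]
tcp_rot: [180.0, -0.0, 30.0]
wrist_force: [-0.9, -0.7, 4.7]
opening: 0.052
grasp_force: 45.0
```

play_rows:
  increments:
    - [[0,-0.4,1.2],[0,0,0],0.25]
    - [[0,-0.4,1.2],[0,0,0],0.25]
    - [[0,-0.4,1.2],[0,0,0],0.1]
    - [[0,-0.4,-10],[0,0,0],0]
    - [[0,-0.4,-50],[0,0,0],0]
    - [[0,-0.4,-100],[0,0,0],0]
    - [[0,-0.4,-120],[0,0,0],0]
    - [[0,-0.4,-120],[0,0,0],0]
    - [[0,-0.4,-120],[0,0,0],0]

```text
time: 8.8
ee_pos: [0.43, 0.0118, 0.1486]
tcp_rot: [180.0, -0.0, 30.0]
wrist_force: [0.3, 0.5, -0.2]
opening: 0.0854
grasp_force: 0.0
```

Run:
```python
from h import *
p,d,o=snap('wrist','w5'); print(o['time'],o['ee_pos'],o['tcp_rot'],o['wrist_force'],np.abs(o['qd']).max())
for t in (None,150,180,200,215): print(circ('w5',(.431,.0115),.028,.027,t))
print(circ('w5',(.431,.055),.012,.055,190))
cv2.imwrite('pics/w5b.png',cv2.resize(p[100:380,130:430,::-1],(640,597),interpolation=2))
print(go(.4056,.238,.15,60),go(.4056,.238,.12,60))
```

```text
8.8 [0.43003504 0.01176749 0.14864333] [ 1.79982142e+02 -3.64150936e-02  2.99996666e+01] [ 0.2808321   0.5292461  -0.22674218] 2.09092031159986
(array([0.4356, 0.0158, 0.0495]), ((435.1182556152344, 13.754886627197266), 51.2889404296875), 521, 187)
(array([0.4352, 0.0139, 0.051 ]), ((435.05328369140625, 13.711824417114258), 51.66508865356445), 363, 150)
(array([0.4352, 0.0139, 0.0507]), ((435.1272888183594, 13.809646606445312), 51.30075454711914), 359, 180)
(array([0.4351, 0.0171, 0.0485]), ((435.0373229980469, 13.703070640563965), 51.20546340942383), 478, 200)
(array([0.435 , 0.0177, 0.048 ]), ((435.13250732421875, 13.954948425292969), 51.077579498291016), 499, 215)
(array([0.4318, 0.0133, 0.0531]), ((431.43798828125, 11.725661277770996), 54.62065887451172), 456, 190)
(array([  92.4, -207.9,   -2.3]), array([ -0.04,   0.04, -30.  ])) (array([  92.4, -207.9,   27.7]), array([ -0.04,   0.04, -30.  ]))
```

View pics/w5b.png

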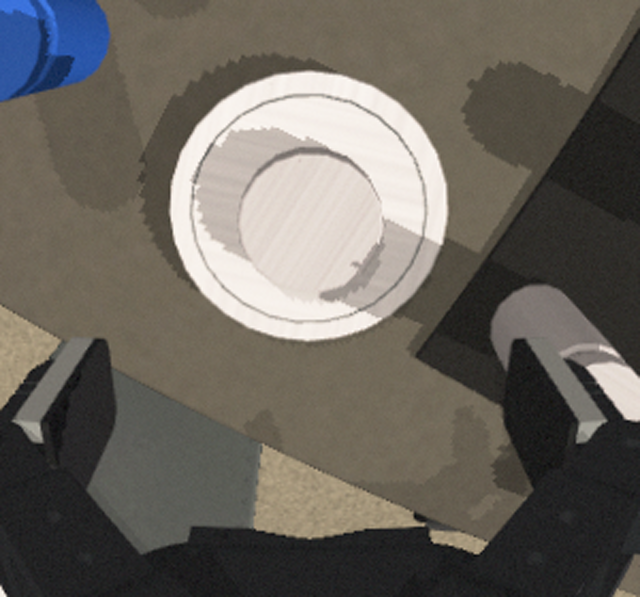

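The disc lies inside the plate ring. Its top centre is at crop (311,225); the plate ring centre is at (309,208).

Run:
```python
from h import *
f=lambda u,v:(u*300/640+130,v*280/597+100)
print('disc',[atz('w5',*f(u,v),.028)[:2].round(4) for u,v in((311,225),(311,227),(311,150),(311,302),(238,222),(383,222))])
print('ring',[atz('w5',*f(u,v),.012)[:2].round(4) for u,v in((309,208),(309,94),(309,322),(191,208),(427,208))])
```

```text
disc [array([0.4313, 0.0102]), array([0.4307, 0.0099]), array([0.4554, 0.0242]), array([ 0.405, -0.005]), array([0.419, 0.034]), array([ 0.4456, -0.0121])]
ring [array([0.433, 0.012]), array([0.4713, 0.0341]), array([ 0.3913, -0.012 ]), array([0.41  , 0.0521]), array([ 0.4561, -0.028 ])]
```

play_rows:
  increments:
    - [[92.4,-207.9,-2.3],[0,0,-30],0]
    - [[92.4,-207.9,-2.3],[0,0,-30],0]
    - [[92.4,-207.9,-2.3],[0,0,-30],0]
    - [[92.4,-207.9,-2.3],[0,0,-30],0]
    - [[92.4,-207.9,-2.3],[0,0,-30],0]
    - [[92.4,-207.9,-2.3],[0,0,-30],0]
    - [[92.4,-207.9,-2.3],[0,0,-30],0]
    - [[92.4,-207.9,-2.3],[0,0,-30],0]
    - [[92.4,-207.9,-2.3],[0,0,-30],0]

```text
time: 9.75
ee_pos: [0.406, 0.237, 0.1503]
tcp_rot: [-180.0, 0.0, 59.9]
wrist_force: [0.5, -0.5, -0.1]
opening: 0.0854
grasp_force: 0.0
```

Run:
```python
from h import *
p,d,o=snap('wrist','w6'); print(o['time'],o['ee_pos'],o['tcp_rot'],np.abs(o['qd']).max())
c=circ('w6',(.4056,.238),.016,.02); print(c)
c2=circ('w2',(.4056,.238),.016,.02)
print('tri',tri([('w6',*proj('w6',[*c[0][:2],.016])),('w2',*proj('w2',[*c2[0][:2],.016]))]).round(4))
print(go(*c[0][:2],.017,60))
```

```text
9.75 [0.40602639 0.23699683 0.15029671] [-1.79980795e+02  3.29903054e-02  5.99102238e+01] 0.25564703368849456
(array([0.4055, 0.2393, 0.0191]), ((405.5088806152344, 239.32273864746094), 19.529150009155273), 130, 202)
tri [0.4052 0.2393 0.0163]
(array([  1.7,  -1.6, 133.5]), array([-0.01,  0.02, -0.09]))
```

play_rows:
  increments:
    - [[1.7,-1.6,50],[0,0,0],0.1]
    - [[1.7,-1.6,95],[0,0,0],0.2]
    - [[1.7,-1.6,120],[0,0,0],0.3]
    - [[1.7,-1.6,130],[0,0,0],0.3]
    - [[1.7,-1.6,131],[0,0,0],0.3]
    - [[1.7,-1.6,131],[0,0,0],0.3]
    - [[1.7,-1.6,131],[0,0,0],0.3]

```text
time: 10.5
ee_pos: [0.4064, 0.2407, 0.0214]
tcp_rot: [179.9, -0.1, 60.0]
wrist_force: [-0.3, 0.2, 0.2]
opening: 0.0601
grasp_force: 0.0
```

play_rows:
  increments:
    - [[-0.6,0,2],[0,0,0],0.3]
    - [[-0.6,0,2],[0,0,0],1]
    - [[-0.6,0,2],[0,0,0],1]
    - [[-0.6,0,2],[0,0,0],1]
    - [[-0.6,0,2],[0,0,0],1]
    - [[-0.6,0,2],[0,0,0],1]
    - [[-0.6,0,2],[0,0,0],1]

```text
time: 11.2
ee_pos: [0.4053, 0.24, 0.0184]
tcp_rot: [180.0, -0.0, 60.0]
wrist_force: [-2.5, -2.0, 5.7]
opening: 0.0382
grasp_force: 40.2
```

Run:
```python
from h import *
o=telemetry.get_obs();print(o['ee_pos'],o['tcp_rot'],o['wrist_force'],o['opening'],o['grasp_force'])
print(go(.4310,.0107,.15,60))
```

```text
[0.40526929 0.23995179 0.01835225] [ 1.79990134e+02 -3.51669929e-02  6.00084031e+01] [-2.47532267 -2.04629246  5.72300146] 0.03822263812040852 40.164155380334705
(array([-185.6,  136.9, -131.7]), array([ 0.01, -0.04,  0.01]))
```

play_rows:
  increments:
    - [[0,0,-50],[0,0,0],1]
    - [[0,0,-100],[0,0,0],1]
    - [[0,0,-132],[0,0,0],1]
    - [[0,0,-132],[0,0,0],1]
    - [[-185.6,137,-132],[0,0,0],1]
    - [[-185.6,137,-132],[0,0,0],1]
    - [[-185.6,137,-132],[0,0,0],1]
    - [[-185.6,137,-132],[0,0,0],1]
    - [[-185.6,137,-132],[0,0,0],1]
    - [[-185.6,137,-132],[0,0,0],1]
    - [[-185.6,137,-132],[0,0,0],1]
    - [[-185.6,137,-132],[0,0,0],1]
    - [[-185.6,137,-132],[0,0,0],1]
    - [[-185.6,137,-132],[0,0,0],1]

```text
time: 12.6
ee_pos: [0.4309, 0.0114, 0.1494]
tcp_rot: [-180.0, 0.0, 60.1]
wrist_force: [-0.0, 0.0, -1.6]
opening: 0.038
grasp_force: 41.4
```

Run:
```python
from h import *
p,d,o=snap('wrist','w7'); print(o['time'],o['ee_pos'],o['tcp_rot'],o['wrist_force'],o['opening'],np.abs(o['qd']).max())
for t in (None,120): print(circ('w7',o['ee_pos'][:2],o['ee_pos'][2]-.0024,.02,t))
print(circ('w7',(.4313,.055),.012,.055,190))
print(go(.431,.0107,.0469,60))
```

```text
12.6 [0.43087779 0.0113623  0.14943935] [-1.79981018e+02  8.36350613e-03  6.00950072e+01] [-0.00562033  0.0253438  -1.61811017] 0.038045065316599305 0.22460652315154742
(array([0.4285, 0.0107, 0.0173]), ((431.10198974609375, 10.808116912841797), 19.39446449279785), 214, 185)
(array([0.4468, 0.0391, 0.029 ]), ((441.70806884765625, 29.922876358032227), 41.20838928222656), 513, 120)
(array([0.4325, 0.0146, 0.0521]), ((431.3859558105469, 11.734208106994629), 54.55929183959961), 377, 190)
(array([ -0.4,   0.4, 102.6]), array([-0.01,  0.01,  0.08]))
```

play_rows:
  increments:
    - [[-0.3,0.3,50],[0,0,0],1]
    - [[-0.3,0.3,85],[0,0,0],1]
    - [[-0.3,0.3,97],[0,0,0],1]
    - [[-0.3,0.3,100],[0,0,0],1]
    - [[-0.3,0.3,101.5],[0,0,0],1]
    - [[-0.3,0.3,102.5],[0,0,0],1]
    - [[-0.3,0.3,103],[0,0,0],1]
    - [[-0.3,0.3,103],[0,0,0],1]

```text
time: 13.45
ee_pos: [0.4316, 0.0101, 0.0474]
tcp_rot: [179.9, -0.0, 60.0]
wrist_force: [-0.5, 0.7, -2.0]
opening: 0.0382
grasp_force: 41.4
```

play_rows:
  increments:
    - [[-0.3,0.5,0.7],[0,0,0],1]
    - [[-0.3,0.5,1.0],[0,0,0],1]
    - [[-0.3,0.5,1.0],[0,0,0],1]

```text
time: 13.75
ee_pos: [0.4317, 0.0096, 0.0463]
tcp_rot: [180.0, -0.0, 60.0]
wrist_force: [-1.1, 0.1, 4.4]
opening: 0.0383
grasp_force: 42.0
```

play_rows:
  increments:
    - [[-0.3,0.5,-2],[0,0,0],1]
    - [[0.2,-0.8,-2],[0,0,0],1]
    - [[0.2,-0.8,-2],[0,0,0],1]
    - [[0.2,-0.8,-1],[0,0,0],1]
    - [[0.2,-0.8,0],[0,0,0],1]
    - [[0.2,-0.8,0.2],[0,0,0],1]
    - [[0.2,-0.8,0.2],[0,0,0],1]

```text
time: 14.45
ee_pos: [0.4307, 0.0102, 0.0463]
tcp_rot: [180.0, -0.0, 60.0]
wrist_force: [-4.8, 0.3, 11.5]
opening: 0.0382
grasp_force: 42.5
```

play_rows:
  increments:
    - [[0.2,-0.8,0],[0,0,0],0.4]
    - [[0.2,-0.8,0],[0,0,0],0.4]
    - [[0.2,-0.8,0],[0,0,0],0.1]
    - [[0.2,-0.8,-10],[0,0,0],0]
    - [[0.2,-0.8,-50],[0,0,0],0]
    - [[0.2,-0.8,-100],[0,0,0],0]
    - [[0.2,-0.8,-150],[0,0,0],0]
    - [[0.2,-0.8,-150],[0,0,0],0]
    - [[0.2,-0.8,-150],[0,0,0],0]

```text
time: 15.35
ee_pos: [0.4308, 0.0108, 0.197]
tcp_rot: [179.9, -0.1, 60.0]
wrist_force: [0.2, -0.2, -0.7]
opening: 0.0854
grasp_force: 0.0
```

Run:
```python
from h import *
p,d,o=snap('wrist','w8'); print(o['time'],o['ee_pos'],o['tcp_rot'],np.abs(o['qd']).max())
for n,c,z in (('A',(.5201,-.1464),.079),('B',(.4346,-.1001),.079)): 
    try: print(n,circ('w8',c,z,.02))
    except Exception as e: print(e)
cv2.imwrite('pics/w8b.png',cv2.resize(p[50:350,130:430,::-1],(600,600),interpolation=2))
```

```text
15.35 [0.4308266  0.0107617  0.19704828] [ 1.79867154e+02 -8.17793020e-02  5.99999898e+01] 3.4154387320336994
A (array([ 0.5233, -0.1447,  0.0166]), ((519.9246215820312, -146.38226318359375), 19.856586456298828), 83, 161)
B (array([ 0.4346, -0.1001,  0.0189]), ((434.58648681640625, -100.2082748413086), 19.53647804260254), 109, 187)
```

View pics/w8b.png

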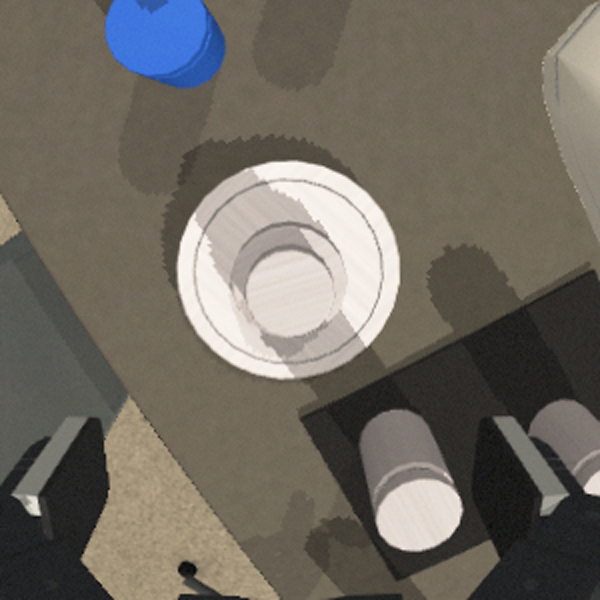

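The stack is concentric: narrow disc top at (290,292), plate ring centre (289,271), with the offset explained by parallax. Next I'm checking clearance round weight A.

Run:
```python
from h import *
f=lambda u,v:(u/2+130,v/2+50)
print('narrow',atz('w8',*f(290,292),.044).round(4),'ring',atz('w8',*f(289,271),.012).round(4))
z=np.load('pics/d0.npz')['d'];d=z;c=calibration('side');F=210/np.tan(np.radians(c['vertical_fov'])/2)
v,u=np.mgrid[:420,:560];Rc=cv2.Rodrigues(c['rvec'])[0]
X=(np.stack([(u-c['cx'])/F*d,(v-c['cy'])/F*d,d],-1)-c['tvec'])@Rc; X=X[d>0]
for lo,hi in((.02,.06),(.06,.09),(.09,.13),(.13,.3)):
    m=(X[:,2]>lo)&(X[:,2]<hi); Y=X[m]-[.52,-.146,0]; r=np.hypot(Y[:,0],Y[:,1]); k=(r>.03)&(r<.16)
    a=np.degrees(np.arctan2(Y[k,1],Y[k,0]))//20*20
    print(lo,{int(t):(round(r[k][a==t].min(),3),int((a==t).sum())) for t in np.unique(a)})
print(go(.4346,-.1001,.16,150),go(.5201,-.1464,.16,150))
```

```text
narrow [0.4316 0.0098 0.044 ] ring [0.4325 0.0121 0.012 ]
0.02 {-160: (np.float64(0.148), 119), -140: (np.float64(0.106), 10), -120: (np.float64(0.1), 64), -100: (np.float64(0.1), 19), -80: (np.float64(0.108), 74), -60: (np.float64(0.088), 33), -40: (np.float64(0.091), 39), -20: (np.float64(0.062), 60), 0: (np.float64(0.061), 62), 20: (np.float64(0.063), 107), 40: (np.float64(0.078), 254), 60: (np.float64(0.121), 202), 120: (np.float64(0.089), 42), 140: (np.float64(0.086), 284)}
0.06 {-160: (np.float64(0.149), 68), -140: (np.float64(0.15), 8), -20: (np.float64(0.066), 126), 0: (np.float64(0.064), 314), 20: (np.float64(0.065), 186), 40: (np.float64(0.078), 232), 60: (np.float64(0.13), 155), 120: (np.float64(0.09), 16), 140: (np.float64(0.076), 315), 160: (np.float64(0.085), 12)}
0.09 {-40: (np.float64(0.085), 2), -20: (np.float64(0.068), 469), 0: (np.float64(0.068), 170), 20: (np.float64(0.071), 169), 40: (np.float64(0.088), 434), 60: (np.float64(0.136), 23)}
0.13 {-20: (np.float64(0.088), 246), 0: (np.float64(0.078), 110), 20: (np.float64(0.08), 365)}
(array([-93.8,  59.2,  35.5]), array([ 1.e-02,  0.e+00, -9.e+01])) (array([-91.1, 156.4,  35.5]), array([ 1.e-02,  0.e+00, -9.e+01]))
```

play_rows:
  increments:
    - [[-131.2,86.4,17],[0,0,-110],0]
    - [[-131.2,86.4,17],[0,0,-110],0]
    - [[-131.2,86.4,17],[0,0,-110],0]
    - [[-131.2,86.4,17],[0,0,-110],0]
    - [[-131.2,86.4,17],[0,0,-110],0]
    - [[-131.2,86.4,17],[0,0,-110],0]
    - [[-131.2,86.4,17],[0,0,-110],0]
    - [[-131.2,86.4,17],[0,0,-110],0]
    - [[-131.2,86.4,17],[0,0,-110],0]
    - [[-131.2,86.4,17],[0,0,-110],0]
    - [[-131.2,86.4,17],[0,0,-110],0]
    - [[-131.2,86.4,17],[0,0,-110],0]
    - [[-131.2,86.4,17],[0,0,-110],0]
    - [[-131.2,86.4,17],[0,0,-110],0]
    - [[-91.1,156.4,37],[0,0,-110],0]
    - [[-91.1,156.4,57],[0,0,-110],0]
    - [[-91.1,156.4,57],[0,0,-110],0]
    - [[-91.1,156.4,57],[0,0,-110],0]
    - [[-91.1,156.4,57],[0,0,-110],0]

```text
time: 17.3
ee_pos: [0.5193, -0.1463, 0.1383]
tcp_rot: [180.0, -0.1, 170.0]
wrist_force: [0.2, -0.2, -0.5]
opening: 0.0855
grasp_force: 0.0
```

Run:
```python
from h import *
p,d,o=snap('wrist','w9'); print(o['time'],o['ee_pos'],o['tcp_rot'],np.abs(o['qd']).max(),o['wrist_force'])
for n,c,z in (('A',(.5201,-.1464),.079),('B',(.4346,-.1001),.079)): 
    try:
        a=circ('w9',c,z,.02); print(n,a)
        e=circ('w1',c,z,.02); print('tri',tri([('w9',*proj('w9',[*a[0][:2],z])),('w1',*proj('w1',[*e[0][:2],z]))]).round(4))
    except Exception as e: print(e)
print(go(.5201,-.1464,.045,170))
```

```text
17.3 [ 0.5192707  -0.14627352  0.13834031] [ 1.79999212e+02 -6.21728328e-02  1.69995058e+02] 1.206598752415832 [ 0.18205678 -0.17309632 -0.45750709]
A (array([ 0.5202, -0.1464,  0.0192]), ((520.0634155273438, -146.51023864746094), 19.74240493774414), 174, 197)
tri [ 0.5215 -0.1464  0.0741]
B (array([ 0.4348, -0.101 ,  0.0197]), ((435.3116455078125, -102.61105346679688), 22.045961380004883), 207, 199)
tri [ 0.434  -0.0997  0.0721]
(array([-0.6,  0.1, 93.9]), array([-0.  ,  0.01, -0.01]))
```

play_rows:
  increments:
    - [[-0.3,0,40],[0,0,0],0]
    - [[-0.3,0,75],[0,0,0],0]
    - [[-0.3,0,95],[0,0,0],0.2]
    - [[-0.3,0,95],[0,0,0],0.3]
    - [[-0.3,0,95],[0,0,0],1]
    - [[-0.3,0,95],[0,0,0],1]
    - [[-0.3,0,95],[0,0,0],1]
    - [[-0.3,0,95],[0,0,0],1]
    - [[-0.3,0,95],[0,0,0],1]
  grip_force: 60

```text
time: 18.25
ee_pos: [0.5213, -0.1465, 0.0458]
tcp_rot: [-180.0, 0.2, 170.0]
wrist_force: [-2.4, 1.8, 7.1]
opening: 0.0391
grasp_force: 62.5
```

play_rows:
  increments:
    - [[0,0,-5],[0,0,0],1]
    - [[0,0,-20],[0,0,0],1]
    - [[0,0,-35],[0,0,0],1]
    - [[0,0,-35],[0,0,0],1]
    - [[0,0,-35],[0,0,0],1]
    - [[0,0,-35],[0,0,0],1]
    - [[0,0,-35],[0,0,0],1]
    - [[0,0,-35],[0,0,0],1]

```text
time: 19.05
ee_pos: [0.5201, -0.1463, 0.0778]
tcp_rot: [180.0, -0.1, 170.0]
wrist_force: [0.0, 0.3, -5.6]
opening: 0.0386
grasp_force: 61.4
```

Reading −5.6 N, so A is about 0.5 kg. Setting it back down and lifting B as asked.

play_rows:
  increments:
    - [[0,0,15],[0,0,0],1]
    - [[0,0,27],[0,0,0],1]
    - [[0,0,32],[0,0,0],1]
    - [[0,0,34],[0,0,0],1]
    - [[0,0,34.5],[0,0,0],1]
    - [[0,0,34.5],[0,0,0],1]
    - [[0,0,34.5],[0,0,0],1]

```text
time: 19.75
ee_pos: [0.5196, -0.1461, 0.0458]
tcp_rot: [180.0, -0.0, 170.0]
wrist_force: [-13.6, 3.6, 22.2]
opening: 0.039
grasp_force: 64.0
```

play_rows:
  increments:
    - [[0,0,-0.7],[0,0,0],1]
    - [[0,0,-0.7],[0,0,0],0.4]
    - [[0,0,-0.7],[0,0,0],0.2]
    - [[0,0,-0.7],[0,0,0],0]
    - [[0,0,-0.7],[0,0,0],0]
    - [[0,0,-40],[0,0,0],0]
    - [[0,0,-80],[0,0,0],0]
    - [[0,0,-105],[0,0,0],0]
    - [[0,0,-105],[0,0,0],0]
    - [[92.2,30.6,-105],[0,0,0],0]
    - [[92.2,30.6,-105],[0,0,0],0]
    - [[92.2,30.6,-105],[0,0,0],0]
    - [[92.2,30.6,-105],[0,0,0],0]
    - [[92.2,30.6,-105],[0,0,0],0]
    - [[92.2,30.6,-105],[0,0,0],0]

```text
time: 21.25
ee_pos: [0.4356, -0.1006, 0.1486]
tcp_rot: [-180.0, -0.0, 170.0]
wrist_force: [-0.5, -0.4, 0.2]
opening: 0.0855
grasp_force: 0.0
```

Run:
```python
from h import *
p,d,o=snap('wrist','w10'); print(o['time'],o['ee_pos'],o['tcp_rot'],np.abs(o['qd']).max(),o['wrist_force'])
print(circ('w10',(.4346,-.1001),.079,.02))
s=snap('scene','s2')[0]; print(circ('s2',(.516,-.145),.079,.02),circ('s0',(.516,-.145),.079,.02))
print(go(.4346,-.1001,.045,170))
```

```text
21.25 [ 0.43558231 -0.10059827  0.14858766] [-1.79996813e+02 -2.23367793e-02  1.69985471e+02] 0.22195011283342891 [-0.45152573 -0.36802743  0.19816743]
(array([ 0.4345, -0.1003,  0.0192]), ((434.4114074707031, -100.34571838378906), 19.705890655517578), 168, 200)
(array([ 0.5148, -0.1501,  0.0157]), ((514.3390502929688, -149.33815002441406), 18.386390686035156), 30, 174) (array([ 0.5184, -0.1463,  0.0172]), ((518.1498413085938, -146.40121459960938), 19.247501373291016), 36, 169)
(array([  0.8,   0.3, 103.5]), array([ 0.  , -0.04, -0.02]))
```

play_rows:
  increments:
    - [[0.8,0.3,40],[0,0,0],0]
    - [[0.8,0.3,80],[0,0,0],0]
    - [[0.8,0.3,104],[0,0,0],0.2]
    - [[0.8,0.3,104],[0,0,0],0.3]
    - [[0.8,0.3,104],[0,0,0],1]
    - [[0.8,0.3,104],[0,0,0],1]
    - [[0.8,0.3,104],[0,0,0],1]
    - [[0.8,0.3,104],[0,0,0],1]
    - [[0.8,0.3,104],[0,0,0],1]

```text
time: 22.25
ee_pos: [0.4352, -0.1001, 0.0465]
tcp_rot: [-180.0, 0.2, 170.0]
wrist_force: [0.4, -0.3, 6.5]
opening: 0.0389
grasp_force: 61.2
```

play_rows:
  increments:
    - [[0,0,-5],[0,0,0],1]
    - [[0,0,-20],[0,0,0],1]
    - [[0,0,-35],[0,0,0],1]
    - [[0,0,-35],[0,0,0],1]
    - [[0,0,-35],[0,0,0],1]
    - [[0,0,-35],[0,0,0],1]
    - [[0,0,-35],[0,0,0],1]
    - [[0,0,-35],[0,0,0],1]

```text
time: 23.05
ee_pos: [0.4338, -0.0997, 0.0793]
tcp_rot: [180.0, -0.1, 170.0]
wrist_force: [0.4, -0.0, -2.0]
opening: 0.039
grasp_force: 60.6
```

B is about 0.2 kg, so it is the lighter one. Setting it down gently and going back to A.

play_rows:
  increments:
    - [[0,0,15],[0,0,0],1]
    - [[0,0,27],[0,0,0],1]
    - [[0,0,31],[0,0,0],1]
    - [[0,0,32.5],[0,0,0],1]
    - [[0,0,33.5],[0,0,0],1]
    - [[0,0,33.5],[0,0,0],1]
    - [[0,0,33.5],[0,0,0],1]

```text
time: 23.75
ee_pos: [0.4344, -0.0999, 0.0468]
tcp_rot: [-180.0, 0.0, 170.0]
wrist_force: [0.2, 0.7, -1.3]
opening: 0.0392
grasp_force: 60.7
```

play_rows:
  increments:
    - [[0,0,0.8],[0,0,0],1]
    - [[0,0,0.8],[0,0,0],1]
    - [[0,0,0.8],[0,0,0],0.4]
    - [[0,0,0.8],[0,0,0],0.2]
    - [[0,0,0.8],[0,0,0],0]
    - [[0,0,0.8],[0,0,0],0]
    - [[0,0,-40],[0,0,0],0]
    - [[0,0,-80],[0,0,0],0]
    - [[0,0,-105],[0,0,0],0]
    - [[0,0,-105],[0,0,0],0]
    - [[-92.2,-30.6,-105],[0,0,0],0]
    - [[-92.2,-30.6,-105],[0,0,0],0]
    - [[-92.2,-30.6,-105],[0,0,0],0]
    - [[-92.2,-30.6,-105],[0,0,0],0]
    - [[-92.2,-30.6,-105],[0,0,0],0]
    - [[-92.2,-30.6,-105],[0,0,0],0]

```text
time: 25.35
ee_pos: [0.519, -0.1455, 0.1518]
tcp_rot: [-180.0, 0.0, 170.0]
wrist_force: [-0.8, 0.7, -0.3]
opening: 0.0858
grasp_force: 0.0
```

Run:
```python
from h import *
p,d,o=snap('wrist','w11'); print(o['time'],o['ee_pos'],o['tcp_rot'],np.abs(o['qd']).max(),o['wrist_force'])
a=circ('w11',(.5195,-.1464),.079,.02);print(a)
print(circ('w11',(.4346,-.1001),.079,.02))
print(go(*a[0][:2],.045,170))
```

```text
25.35 [ 0.51898519 -0.14554792  0.15184975] [-1.79997229e+02  3.34119882e-02  1.70017029e+02] 0.34008597900941673 [-0.83112506  0.71137917 -0.27486337]
(array([ 0.5187, -0.1475,  0.0192]), ((518.322265625, -147.6924285888672), 20.037109375), 166, 196)
(array([ 0.4343, -0.102 ,  0.0196]), ((435.2630615234375, -102.92350769042969), 21.612621307373047), 191, 198)
(array([  0.2,  -1.9, 107.1]), array([-0.01,  0.06,  0.02]))
```

play_rows:
  increments:
    - [[0.2,-1.9,40],[0,0,0],0]
    - [[0.2,-1.9,80],[0,0,0],0]
    - [[0.2,-1.9,105],[0,0,0],0.2]
    - [[0.2,-1.9,105],[0,0,0],0.3]
    - [[0.2,-1.9,105],[0,0,0],1]
    - [[0.2,-1.9,105],[0,0,0],1]
    - [[0.2,-1.9,105],[0,0,0],1]
    - [[0.2,-1.9,105],[0,0,0],1]
    - [[0.2,-1.9,105],[0,0,0],1]
    - [[0.2,-1.9,105],[0,0,0],1]
  grip_force: 80

```text
time: 26.4
ee_pos: [0.5201, -0.1478, 0.0488]
tcp_rot: [180.0, 0.2, 170.0]
wrist_force: [-2.5, 2.4, 7.1]
opening: 0.0387
grasp_force: 82.1
```

play_rows:
  increments:
    - [[0,0,-5],[0,0,0],1]
    - [[0,0,-25],[0,0,0],1]
    - [[0,0,-60],[0,0,0],1]
    - [[0,0,-100],[0,0,0],1]
    - [[0,0,-114],[0,0,0],1]
    - [[0,0,-114],[0,0,0],1]
    - [[0,0,-114],[0,0,0],1]
    - [[0,0,-114],[0,0,0],1]

```text
time: 27.2
ee_pos: [0.5182, -0.1476, 0.1579]
tcp_rot: [180.0, -0.2, 170.0]
wrist_force: [0.5, -1.5, -6.2]
opening: 0.0382
grasp_force: 81.7
```

Run:
```python
from h import *
o=telemetry.get_obs(); print(o['time'],o['ee_pos'],o['tcp_rot'],o['wrist_force'])
print(go(.4311,.0105,.1163,170))
```

```text
27.2 [ 0.51820628 -0.14756383  0.1579074 ] [179.98198181  -0.20991387 170.00159893] [ 0.51322594 -1.47043936 -6.19601002]
(array([113.1, 140.5,  42.1]), array([ 0.02, -0.21,  0.  ]))
```

play_rows:
  increments:
    - [[30,37,0],[0,0,0],1]
    - [[60,74,0],[0,0,0],1]
    - [[90,111,0],[0,0,0],1]
    - [[113,140.5,5],[0,0,0],1]
    - [[113,140.5,20],[0,0,0],1]
    - [[113,140.5,35],[0,0,0],1]
    - [[113,140.5,41],[0,0,0],1]
    - [[113,140.5,41],[0,0,0],1]
    - [[113,140.5,41],[0,0,0],1]
    - [[113,140.5,41],[0,0,0],1]
    - [[113,140.5,41],[0,0,0],1]
    - [[113,140.5,41],[0,0,0],1]
    - [[113,140.5,41],[0,0,0],1]

```text
time: 28.5
ee_pos: [0.4323, 0.0101, 0.1196]
tcp_rot: [180.0, 0.0, 170.0]
wrist_force: [0.8, -0.2, -5.6]
opening: 0.0381
grasp_force: 85.5
```

Run:
```python
from h import *
p,d,o=snap('side','d3'); print(o['time'],o['ee_pos'],o['tcp_rot'],o['wrist_force'],np.abs(o['qd']).max())
q,_,_=snap('scene','s3')
A=cv2.resize(p[100:340,180:420],(400,400),interpolation=2);B=cv2.resize(q[80:320,180:420],(400,400),interpolation=2)
cv2.imwrite('pics/f.png',np.hstack([A,B])[:,:,::-1])
print(go(.4311,.0105,.1188,170))
```

```text
28.5 [0.43233496 0.01014232 0.11959482] [1.79997101e+02 1.26247608e-02 1.69994538e+02] [ 0.79761078 -0.20629206 -5.57865427] 0.16627687973208935
(array([1.2, 0.1, 0.7]), array([0.  , 0.01, 0.  ]))
```

View pics/f.png

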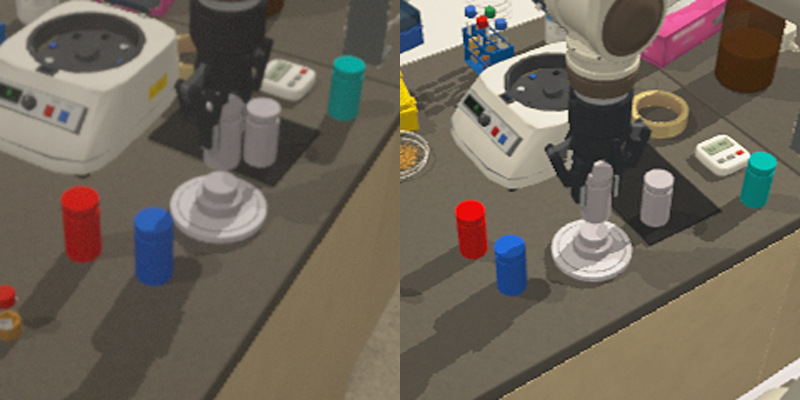

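The final views show the stack centred on the plate, the lighter weight standing on the mat at (262,130), and the heavier weight held upright over the stack at (225,130). Vial and timer have not moved. I'll settle the pose and hand in.

play_rows:
  increments:
    - [[0.8,0,0.5],[0,0,0],1]
    - [[0.8,0,0.5],[0,0,0],1]
    - [[0.8,0,0.5],[0,0,0],1]
    - [[0.8,0,0.5],[0,0,0],1]
    - [[0.8,0,0.5],[0,0,0],1]
    - [[0.8,0,0.5],[0,0,0],1]
    - [[0.8,0,0.5],[0,0,0],1]
    - [[0.8,0,0.5],[0,0,0],1]

```text
time: 29.4
ee_pos: [0.4314, 0.0103, 0.1189]
tcp_rot: [-180.0, -0.0, 170.0]
wrist_force: [-0.4, 0.0, -4.8]
opening: 0.0383
grasp_force: 85.5
```

```bash
python3 -c "
from h import *
print(workorder.job_done())"
```

```text
the job is handed in; nothing more can be done
None
```

The job is handed in at 29.4 s on the robot's clock: both discs are stacked on the plate (centred within 1–2 mm by my measurements), the lighter weight (B, about 0.2 kg) stands upright on the mat, and the heavier (A, about 0.5 kg) is held upright about 3 cm above the stack; the hand-in call returned no verdict.

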